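# Clamp a fragile plaster tile in the trimming jig

## Task

Take the fragile plaster tile off the sloping drying rack under the lamp bar and lay it flat, motif upwards, along the rail of the clamping jig, between the sliding jaw and the end stop, and let go of it. Then slide the jaw up so that the tile is pushed home against the end stop and stays held by the jaw's sprung pad, and leave it clamped. Plaster cracks: grip it lightly, set it down softly, do not squeeze the sprung pad solid, and leave the bottle, cup and tape roll alone.

Things in the scene. Friction and masses are not known exactly. Their poses are not given: they have to be found in the camera images.
- tile: White plaster tile 100 x 60 x 16 mm (x, y, z), 0.14 kg +-20%; cracks if the fingers press it with over 70 N (both pads added) or if it falls over 5 mm. Origin: centre of its underside; z out of the face with the round motif. Starts on the rack's slope, x pointing uphill; its long side faces overhang the board by 10 mm, free to grip.
- rack: Fixed wooden drying rack, base 150 x 250 x 10 mm. Origin at its underside, below the tile's centre; x is level, uphill, towards the robot within 20 degrees. Its board, 40 mm wide, rises at 35 degrees from horizontal; the tile's underside centre lies 60 mm above the origin; a lip 8 mm above the board holds the tile's lower end.
- lamp (a point): Centre of the rack's lamp bar: level, along the rack's y, 250 mm long, 25 square, 187 mm above the table, 17 mm uphill of the tile's centre, on posts 117 mm to each side. It bars a gripper coming straight down: come in square to the slope (tool tilted about 35 degrees), lift off square to it by 60 to 70 mm, go level downhill by 45 mm, then up clear of the bar.
- jig: Fixed clamping jig: base board 340 x 90 x 12 mm; on it an aluminium rail 330 long, 40 wide, flat top 45 mm above the origin. Origin: centre of the underside; x runs along the rail from jaw to end stop. Fingers have room beside the rail. The tile goes along the rail, motif up, either way round, overhanging 10 mm each side; it cracks if it meets the jig with over 40 N.
- rail (a point): Middle of the rail's top, axes as the jig. The end stop, a dark steel block (20 mm along x, 46 wide, 30 high) fixed on the rail, is set anew each time and its place is not told: its face towards the jaw is somewhere 65 to 125 mm ahead (+x) of this point. Sliding the tile along the rail takes under 2 N.
- jaw: Jig's sliding jaw: steel block 30 mm along x, 46 wide, top 51 mm above the rail, with a wooden tab on it (14 along x, 30 wide, to 82 mm above the rail). Push its back or pinch the tab. Origin: on the rail's top, mid block; axes as the jig. Slides along +x from x = -135 mm (jig frame) for 155 mm, starts in the first 20. Friction a steady 10 N; stays where left.
- pad (a point): Centre of the jaw's cork pad face when not pressed: 33 mm ahead of the jaw's origin, 16 mm above the rail; pad 46 wide, 26 high. It gives on springs, 1.2 N per mm, for 8 mm, then is solid: with the tile home, a 16 N push on the jaw presses the tile with about 6 N. The pad must still press it with over 3 N when you let go; over 12 N cracks it. (This point moves with the jaw, not the pad.)
- bottle: Bystander: amber bottle, radius 26, height 130 mm, standing; origin at the centre of its underside.
- cup: Bystander: grey cup, rim radius 34, height 80 mm; origin at the centre of its underside.
- tape: Bystander: roll of tape lying flat, outer radius 45, height 25 mm; origin at the centre of its underside.

How it is judged:
By the outcome, as a careful person would: the job done as asked, in the order asked, and still so for the second after the job is handed in, with the robot touching nothing.
It also fails if it takes over 61 s, if anything falls off the work surface, if the arm or the gripper's body presses on something with over 40 N, if the wrist force passes 120 N, or if a joint passes its speed limit or range.

## Robot

A 6-joint arm with a two-finger parallel gripper is mounted at the origin on the work surface. World frame = base frame: x ahead of the robot, y to its left, z up, the work surface at z = 0. Lengths are in m, angles in rad, forces in N, time in s.
With the tool pointing down it reaches from about 0.35 to 0.775 m from the base axis. Payload 5.5 kg.
Tool frame: the origin (TCP) lies between the finger pads; the fingertips stand 19 mm ahead of it and the grasp point (between the pads) is the TCP; z points along the fingers, y is the line along which they close (so a half turn about z gives the same grasp; the last joint's range is limited). The gripper opens to 85 mm and grips with 20 to 120 N. Pads are 22 mm wide; open, the fingers measure 114 mm over their backs; the gripper's body (76 mm by 85 mm) begins 54 mm behind the grasp point. The pads swing forward as they close: fully open they stand 13 mm farther back than shut.
Start: joints at [-1.412, 0.313, 0.046, 1.304, 0, 1.431], TCP at [0.169, -0.55, 0.25] pointing down, gripper open.
Joint ranges: [-2.76, 2.76], [-0.86, 1.69], [-1.03, 1.26], [-2.2, 2.34], [-1.47, 1.5], [-3.14, 3.14]. Speed limits (rad/s): [2.57, 2.57, 3.14, 3.14, 3.14, 3.14].

## Interface

Orientations are given as a unit quaternion [w, x, y, z].
In Python, from workcell import env gives the robot as it stands.
- The arm moves only by the shell command python3 -m pendant 'ROWS' [FORCE]. ROWS is JSON, a list of rows, each an object with "travel": the shift along the tool's x, y, z scaled (see below), a list of three; "rot": the turn, a rotation vector about the tool's x, y, z scaled (see below), a list of three; "fingers": the opening, from -1 (shut) to 1 (fully open). In form: [{"travel": [dx, dy, dz], "rot": [wx, wy, wz], "fingers": fingers}, ...]. A call has 1 to 10 rows; each row is the pose to reach, as a shift and turn from the pose commanded when the call began, along the tool's axes at that moment; what a row does not reach only later rows make up. The controller multiplies each number of a shift by 0.12 m and each number of a turn by 60 degrees. A row lasts 1/10 s, in which the tool goes at most 50 mm and 8.59 degrees, less where a joint would pass 70% of its speed; a pose out of reach is approached as far as the arm can. A call with a number of a shift or a turn outside -1 to 1 is refused whole. A call with a gripper value outside its range is refused whole. The fingers move at their own pace and stop on an object; FORCE is the grip in N (left out, the last holds). Time passes only in rows, so rows that repeat a pose let the fingers close. It gives the time, the measured TCP pose, the force, the opening and the grip force at its end, in the units of the state.
- env.get_state(): the state, without advancing time (a new reading comes with each control period).
- env.read_camera(name): name is "side" or "top" or "wrist"; returns (picture, depth): 420x560x3 uint8, blue, green, red; 420x560 float32, m along the optical axis (not along the pixel's ray), 0 where there is no reading.
- env.camera_model(name): a dict with "fovy" (degrees; the focal length in pixels is half the picture's height over the tangent of half this angle, whatever the lens; pixels are square), "cx", "cy" (the principal point, pixels), "k1" (the pictures are not rectified: a ray, as slopes to the right and down, at radius r is drawn at 1 + k1 r^2 times it, then the intrinsics apply), "rvec" (rotation vector, rad) and "tvec" (3), from world to camera coordinates, as OpenCV has them; the wrist camera has in their place "T_tool_cam" (4x4, takes a point from camera to tool coordinates, whose origin is the TCP and whose axes are the flange's). Camera axes: x right, y down, z forward; pixel columns grow to the right and rows downward; lengths in m; the calibration is good to about 2 mm. A picture is of the moment at which its call begins: read the wrist's pose just before it. camera_model takes no time and is no camera call.
- env.hand_in(): hands the job in; it is judged then, once.
Trained networks look in the newest picture that a camera, given by its name, has taken for a name from the list of things; names that differ only in an ending like _2 or _b are one class to them, and where a whole thing is asked for, a point or a joint stands for the part that bears it (a point fixed in the world has none). Each returns a list of dicts, best first, with "conf" (0 to 1); they miss things now and then, are a little off and sometimes report something else, mostly with a low value. They report only what shows in the picture. A call takes as long as a camera call.
- env.outline_of(camera, target): "mask" (420x560 bool, what is visible of it) and "xy" ([column, row] in pixels, amid what is visible of it).
The state is a dict: "clock": time; "joint_pos": joint angles; "qvel": joint speeds; "tau": joint torques, N m; "tcp_pos": TCP position; "orientation": TCP orientation; "wrist_force": force on the tool from outside, world axes, zero at the start; "ft_torque": the same for the moment, N m; "finger_gap": finger opening in m; "grip_force": force on a finger pad.
Only numpy, scipy, OpenCV 4.12 (cv2) and the standard library are available. Lean on these libraries where they do the work, as an engineer would, in place of code of your own. Each camera call takes 0.05 s, during which the arm holds its last target. There are 200 camera calls.

## Working session

There is one attempt and no reset: what is moved stays moved. The work goes in short steps, Python scripts to look and compute and a shell command to move; the robot and the scene stay as the last step left them, time stands still between calls to the robot, and variables do not carry over. Pictures are saved under pics/ and viewed, at most 10 in all, crops included, and the job is handed in when it is done.

```bash
ls; mkdir -p pics; cat > h.py <<'E'
import numpy as np, cv2
from scipy.spatial.transform import Rotation as R
from workcell import env
def cam(n):
    m=env.camera_model(n); f=210/np.tan(np.radians(m['fovy'])/2)
    if 'rvec' in m:
        Rw=cv2.Rodrigues(np.array(m['rvec'],float))[0]; t=np.array(m['tvec'],float).ravel()
        Rc=Rw.T; p=-Rw.T@t
    else:
        s=env.get_state(); q=s['orientation']; Rt=R.from_quat(list(q[1:])+[q[0]]).as_matrix()
        T=np.array(m['T_tool_cam']); Rc=Rt@T[:3,:3]; p=Rt@T[:3,3]+np.array(s['tcp_pos'])
    return m,f,Rc,p
def rays(n,uv,c=None):
    m,f,Rc,p=c or cam(n)
    d=(np.atleast_2d(uv).astype(float)-[m['cx'],m['cy']])/f; s=d.copy()
    for _ in range(30): s=d/(1+m['k1']*(s**2).sum(1,keepdims=True))
    return p,np.c_[s,np.ones(len(s))]@Rc.T   # dir with camera z=1
def onplane(n,uv,z,c=None):
    p,d=rays(n,uv,c); return p+d*((z-p[2])/d[:,2:])
def cloud(n,mask,depth,c=None):
    v,u=np.nonzero(mask&(depth>0)); p,d=rays(n,np.c_[u,v],c); return p+d*depth[v,u][:,None]
def project(n,X,c=None):
    m,f,Rc,p=c or cam(n); q=(np.atleast_2d(X)-p)@Rc; s=q[:,:2]/q[:,2:]
    return s*(1+m['k1']*(s**2).sum(1,keepdims=True))*f+[m['cx'],m['cy']]
E
python3 - <<'E'
from h import *
s=env.get_state(); print({k:np.round(v,3) for k,v in s.items()})
for n in ['side','top']:
    im,d=env.read_camera(n); cv2.imwrite(f'pics/{n}0.png',im); np.save(f'{n}0.npy',d)
    m,f,Rc,p=cam(n); print(n,p.round(3),Rc[:,2].round(3),round(f),m['k1'])
    for t in ['tile','rack','jig','jaw','bottle','cup','tape']:
        for o in env.outline_of(n,t)[:2]:
            X=cloud(n,o['mask'],d)
            print(t,round(o['conf'],2),np.round(o['xy']),o['mask'].sum(), len(X) and np.median(X,0).round(3), X.min(0).round(3) if len(X) else '',X.max(0).round(3) if len(X) else '')
            np.save(f'{n}_{t}.npy',o['mask']) if o['conf']>.5 else 0
E
```

```text
pics
{'clock': np.float64(0.0), 'joint_pos': array([-1.412,  0.314,  0.045,  1.304,  0.   ,  1.431]), 'qvel': array([ 0.001, -0.001, -0.   ,  0.   , -0.001, -0.   ]), 'tau': array([ 1.0000e-03, -4.8063e+01,  2.9853e+01,  1.9000e-02, -0.0000e+00,
       -0.0000e+00]), 'tcp_pos': array([ 0.169, -0.549,  0.249]), 'orientation': array([-0.001,  0.989,  0.149, -0.   ]), 'wrist_force': array([ 0.438, -0.256,  0.233]), 'ft_torque': array([-0.037,  0.021,  0.008]), 'grip_force': np.float64(0.0), 'finger_gap': np.float64(0.085)}
side [ 0.243 -0.557  0.699] [ 0.439  0.621 -0.649] 384 -0.03417288499474115
tile 0.7 [263. 314.] 696 [ 0.455 -0.208  0.092] [ 0.432 -0.295  0.008] [ 0.545 -0.11   0.201]
rack 0.56 [266. 340.] 9234 [ 0.443 -0.243  0.012] [ 0.368 -0.339 -0.001] [0.596 0.11  0.204]
jig 0.57 [192. 236.] 3232 [0.446 0.087 0.027] [ 0.402  0.007 -0.001] [0.521 0.373 0.13 ]
jaw 0.57 [198. 234.] 627 [0.447 0.055 0.091] [0.427 0.048 0.036] [0.473 0.135 0.13 ]
cup 0.74 [385. 278.] 1172 [ 0.73  -0.25   0.055] [ 0.7   -0.282 -0.   ] [ 0.832 -0.217  0.083]
tape 0.61 [320. 226.] 740 [ 0.732 -0.034  
[... 154 characters left out ...]
99 -0.205  0.066] [ 0.438 -0.242  0.012] [ 0.534 -0.169  0.199]
rack 0.79 [341. 274.] 5450 [ 0.453 -0.196  0.012] [ 0.372 -0.335 -0.007] [ 0.567 -0.069  0.207]
jig 0.72 [192. 269.] 4547 [0.46  0.17  0.015] [ 0.405  0.008 -0.004] [0.525 0.356 0.132]
jaw 0.79 [231. 271.] 414 [0.453 0.068 0.095] [0.43  0.048 0.008] [0.485 0.104 0.132]
bottle 0.79 [176. 159.] 544 [0.719 0.236 0.085] [ 0.702  0.217 -0.006] [0.787 0.275 0.134]
cup 0.58 [368. 169.] 642 [ 0.749 -0.252  0.046] [ 0.704 -0.28  -0.002] [ 0.798 -0.216  0.086]
cup 0.5 [272. 172.] 527 [ 0.736 -0.029  0.025] [ 0.695 -0.074  0.001] [0.783 0.014 0.031]
tape 0.62 [278. 178.] 596 [ 0.735 -0.029  0.024] [ 0.694 -0.074 -0.003] [0.79  0.014 0.031]
```

View pics/top0.png

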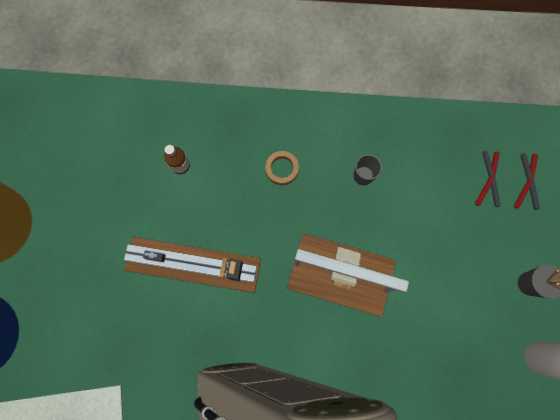

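View pics/side0.png

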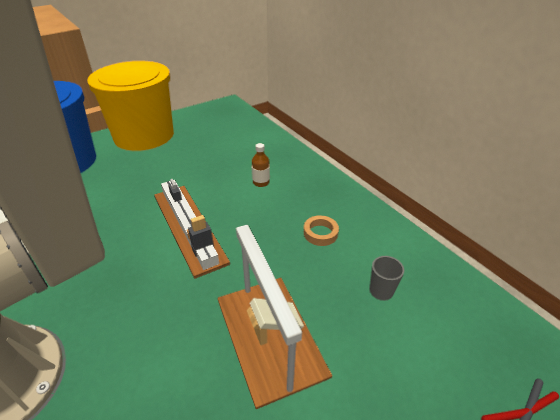

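```bash
cat >> h.py <<'E'
def rect(P):
    (c,wh,a)=cv2.minAreaRect((P[:,:2]*1000).astype(np.float32)); 
    return np.round(c,1),np.round(wh,1),round(a,2)
def inl(P,k=8,r=.006):
    from scipy.spatial import cKDTree
    t=cKDTree(P); n=np.array([len(x) for x in t.query_ball_point(P,r)]); return P[n>=k]
E
python3 - <<'E'
from h import *
for n in ['top','side']:
    d=np.load(f'{n}0.npy'); m0=np.ones_like(d,bool); C=cloud(n,m0,d)
    for name,lo,hi,z0,z1 in [('rackbase',(.35,-.36),(.6,-.04),.006,.016),('bar',(.35,-.36),(.6,-.04),.19,.206),('jigbase',(.38,-.03),(.56,.4),.007,.018),('rail',(.38,-.03),(.56,.4),.038,.052),('stop',(.38,.15),(.56,.4),.066,.085),('jawtop',(.38,.0),(.56,.2),.088,.102),('tab',(.38,.0),(.56,.2),.118,.136)]:
        P=C[(C[:,:2]>lo).all(1)&(C[:,:2]<hi).all(1)&(C[:,2]>z0)&(C[:,2]<z1)]
        if len(P)>8: 
            Q=inl(P,4); print(n,name,len(Q),np.median(Q,0).round(4),*rect(Q))
m,f,Rc,p=cam('wrist'); print(m, p.round(3),Rc[:,2].round(3))
im,d=env.read_camera('wrist'); cv2.imwrite('pics/w0.png',im)
E
```

```text
top rackbase 3680 [ 0.4464 -0.1919  0.0104] [ 468.6 -203.7] [252.1 152.5] 77.44
top bar 1346 [ 0.4607 -0.2039  0.1999] [ 461.6 -202.4] [251.3  25.5] 77.94
top jigbase 2308 [0.4496 0.1813 0.0121] [465.6 179.6] [338.8  89.9] 84.57
top rail 1573 [0.465  0.1892 0.0451] [465.6 179.4] [328.4  40.3] 84.59
top stop 113 [0.4724 0.2602 0.0754] [473.9 266.1] [47.1 20.2] 84.82
top jawtop 148 [0.451  0.06   0.0962] [454.5  65.4] [29.9 45.9] 84.67
top tab 77 [0.4539 0.065  0.1264] [454.4  65.2] [13.5 29.3] 84.3
side rackbase 6052 [ 0.4389 -0.248   0.0112] [ 466.5 -202.5] [251.7 150.9] 77.85
side bar 1981 [ 0.4522 -0.2294  0.2008] [ 459.2 -201.4] [250.6  25.7] 77.94
side jigbase 1448 [0.4353 0.1348 0.0131] [461.6 179.3] [339.2  90.7] 84.83
side rail 844 [0.4569 0.1781 0.0461] [460.  181.6] [333.   46.5] 85.49
side stop 85 [0.4668 0.2557 0.0765] [469.8 266.2] [46.  19.8] 85.08
side jawtop 179 [0.4483 0.0567 0.0965] [451.5  64.1] [30.7 46.8] 83.69
side tab 97 [0.4501 0.0614 0.1264] [450.9  64.1] [14.4 29.3] 82.75
{'fovy': 70.57295239238825, 'cx': 272.32113927895443, 'cy': 209.18566679860032, 'k1': -0.06223026094351513, 'T_tool_cam': array([[ 2.03595682e-04, -9.52057548e-01, -3.05918918e-01,
         7.93657885e-02],
       [ 9.99999700e-01, -3.49227153e-05,  7.74205324e-04,
         2.39550898e-04],
       [-7.47771541e-04, -3.05918984e-01,  9.52057255e-01,
        -1.23236851e-01],
       [ 0.00000000e+00,  0.00000000e+00,  0.00000000e+00,
         1.00000000e+00]])} [ 0.245 -0.526  0.374] [-0.292 -0.091 -0.952]
```

```bash
cat >> h.py <<'E'
def pose():
    s=env.get_state(); q=s['orientation']; return np.array(s['tcp_pos']),R.from_quat(list(q[1:])+[q[0]])
def toolR(x,z):
    x,z=np.array(x,float),np.array(z,float); z/=np.linalg.norm(z); x-=z*(x@z); x/=np.linalg.norm(x); return R.from_matrix(np.c_[x,np.cross(z,x),z])
def plan(goals,start=None):   # chain of (pos,R): rows from each to next, in pendant units
    p,r=start or pose()
    for P,G in goals:
        G=G or r; P=np.array(P); t=r.inv().apply(P-p)/.12; w=(r.inv()*G).as_rotvec(degrees=True)/60
        print('travel',t.round(3),'rot',w.round(3),'rows>=',int(np.ceil(max(np.linalg.norm(t)*.12/.05,np.linalg.norm(w)*60/8.59)))); p,r=P,G
th=np.radians(180-12.25); RX=np.array([np.cos(th),np.sin(th),0]); RY=np.array([-RX[1],RX[0],0]); Z=np.array([0,0,1.])
N=-RX*np.sin(np.radians(35))+Z*np.cos(np.radians(35)); U=RX*np.cos(np.radians(35))+Z*np.sin(np.radians(35))
RG=toolR(-U,-N)
thj=np.radians(84.75); JX=np.array([np.cos(thj),np.sin(thj),0]); JY=np.array([-JX[1],JX[0],0]); RJ=toolR(JX,-Z)
E
python3 - <<'E'
from h import *
p,r=pose()
T=np.array([.477,-.206,.060])+8e-3*N
H=T+.065*N-.045*RX; H2=H+[0,0,.13]; print(H.round(3),H2.round(3))
w=(r.inv()*RG).as_rotvec(); rk=lambda a:r*R.from_rotvec(a*w)
print(np.degrees(w))
plan([(p+(H2-p)*a+[0,0,.05*(a<1)],rk(a)) for a in (.25,.5,.75,1)])
E
```

```text
[ 0.562 -0.224  0.12 ] [ 0.562 -0.224  0.25 ]
[  8.97543595 -34.2203072   28.43972925]
travel [ 0.981 -0.407 -0.416] rot [ 0.037 -0.143  0.118] rows>= 3
travel [ 0.914 -0.527 -0.123] rot [ 0.037 -0.143  0.118] rows>= 3
travel [ 0.815 -0.641 -0.229] rot [ 0.037 -0.143  0.118] rows>= 3
travel [ 0.873 -0.733  0.059] rot [ 0.037 -0.143  0.118] rows>= 3
```

```bash

python3 -m pendant '[{"travel":[0.33,-0.14,-0.4],"rot":[0.037,-0.143,0.118],"fingers":1},{"travel":[0.65,-0.27,-0.416],"rot":[0.037,-0.143,0.118],"fingers":1},{"travel":[0.98,-0.407,-0.416],"rot":[0.037,-0.143,0.118],"fingers":1}]' 20
python3 -m pendant '[{"travel":[0.914,-0.527,-0.123],"rot":[0.037,-0.143,0.118],"fingers":1},{"travel":[0.914,-0.527,-0.123],"rot":[0.037,-0.143,0.118],"fingers":1},{"travel":[0.914,-0.527,-0.123],"rot":[0.037,-0.143,0.118],"fingers":1}]'
python3 -m pendant '[{"travel":[0.815,-0.641,-0.229],"rot":[0.037,-0.143,0.118],"fingers":1},{"travel":[0.815,-0.641,-0.229],"rot":[0.037,-0.143,0.118],"fingers":1},{"travel":[0.815,-0.641,-0.229],"rot":[0.037,-0.143,0.118],"fingers":1}]'
python3 - <<'E'
from h import *
s=env.get_state();print(np.round(s['joint_pos'],3), s['clock'],pose()[0])
T=np.array([.477,-.206,.060])+8e-3*N
H2=T+.065*N-.045*RX+[0,0,.13]; plan([(H2,RG)])
E
```

```text
clock: 1.15
tcp_pos: [0.269, -0.4683, 0.3022]
orientation: [-0.006, 0.993, 0.086, -0.077]
wrist_force: [1.3, -0.8, 0.1]
finger_gap: 0.0854
grip_force: 0.0
clock: 1.45
tcp_pos: [0.3683, -0.3845, 0.2991]
orientation: [-0.017, 0.988, 0.026, -0.154]
wrist_force: [0.7, -1.6, -0.4]
finger_gap: 0.0855
grip_force: 0.0
clock: 1.75
tcp_pos: [0.4663, -0.3028, 0.2974]
orientation: [-0.025, 0.972, -0.037, -0.229]
wrist_force: [0.5, -0.3, 0.3]
finger_gap: 0.0856
grip_force: 0.0
[-0.617  0.648  0.587  1.93  -0.205  2.645] 1.75 [ 0.4663073  -0.30278797  0.29741109]
travel [ 0.849 -0.704  0.043] rot [ 0.039 -0.138  0.123] rows>= 3
```

```bash

python3 -m pendant '[{"travel":[0.849,-0.704,0.043],"rot":[0.039,-0.138,0.123],"fingers":1},{"travel":[0.849,-0.704,0.043],"rot":[0.039,-0.138,0.123],"fingers":1},{"travel":[0.849,-0.704,0.043],"rot":[0.039,-0.138,0.123],"fingers":1},{"travel":[0.849,-0.704,0.043],"rot":[0.039,-0.138,0.123],"fingers":1},{"travel":[0.849,-0.704,0.043],"rot":[0.039,-0.138,0.123],"fingers":1}]'
cat > wr.py <<'E'
from h import *
import sys
n=sys.argv[1]; c=cam('wrist'); im,d=env.read_camera('wrist'); cv2.imwrite(f'pics/w{n}.png',im)
o=env.outline_of('wrist','tile'); print([(round(q['conf'],2),np.round(q['xy'])) for q in o])
m=o[0]['mask']; X=inl(cloud('wrist',m,d,c),6); np.savez(f'w{n}.npz',X=X,d=d,m=m)
T0=np.array([.4675,-.203,0])
q=np.c_[(X-T0)@RX,(X-T0)@RY,X[:,2]]; 
a=np.c_[q[:,0],q[:,1],np.ones(len(q))]; k=np.ones(len(q),bool)
for _ in range(8):
    s=np.linalg.lstsq(a[k],q[k,2],rcond=None)[0]; e=q[:,2]-a@s; k=abs(e)<.004
print('slope deg along RX, RY',np.degrees(np.arctan(s[:2])).round(2),'z at T0',s[2].round(4),k.sum(),len(k))
S=np.c_[X@U,X@RY,X@N][k]*1000; c2,wh,ang=cv2.minAreaRect(S[:,:2].astype(np.float32)); print('rect in slope',c2,wh,ang,'n',np.median(S[:,2]))
P=(U*c2[0]+RY*c2[1]+N*np.median(S[:,2]))/1000; print('face centre',P.round(4),'underside',(P-.016*N).round(4))
E
python3 wr.py 1; python3 -c "
from h import *
s=env.get_state();print(np.round(s['joint_pos'],3), s['clock'],pose()[0])"
```

```text
clock: 2.25
tcp_pos: [0.5599, -0.2271, 0.2509]
orientation: [-0.031, 0.948, -0.103, -0.298]
wrist_force: [0.2, -0.2, 1.1]
finger_gap: 0.0856
grip_force: 0.0
[(0.72, array([269., 151.]))]
slope deg along RX, RY [35.07  0.09] z at T0 0.0866 5394 5412
rect in slope (-384.87359619140625, 98.57425689697266) (60.42124557495117, 98.40248107910156) 89.97647857666016 n 357.6449973006054
face centre [ 0.4876 -0.2067  0.0722] underside [ 0.4787 -0.2048  0.0591]
[-0.457  0.98   1.037  2.22  -0.137  2.945] 2.35 [ 0.5590023  -0.22834738  0.25329812]
```

View pics/w1.png

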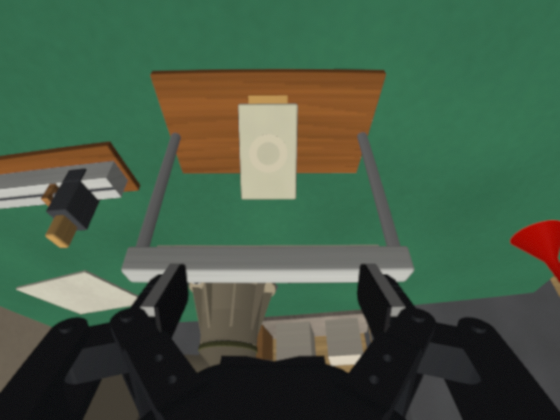

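```bash
python3 - <<'E'
from h import *
T=np.array([.4787,-.2048,.0595])+6e-3*N; H=T+.065*N-.045*RX
print(T.round(4)); plan([(H+[0,0,.04],RG),(H,RG),(T+.065*N,RG),(T,RG)])
E
```

```text
[ 0.4821 -0.2055  0.0644]
travel [ 0.469 -0.052  0.644] rot [-0.    -0.005 -0.004] rows>= 2
travel [ 0.191 -0.     0.273] rot [0. 0. 0.] rows>= 1
travel [-0.307  0.     0.215] rot [0. 0. 0.] rows>= 1
travel [ 0.    -0.     0.542] rot [0. 0. 0.] rows>= 2
```

```bash

python3 -m pendant '[{"travel":[0.23,-0.03,0.32],"rot":[0,-0.005,-0.004],"fingers":1},{"travel":[0.469,-0.052,0.644],"rot":[0,-0.005,-0.004],"fingers":1},{"travel":[0.66,-0.052,0.917],"rot":[0,-0.005,-0.004],"fingers":1},{"travel":[0.66,-0.052,0.917],"rot":[0,-0.005,-0.004],"fingers":1}]'
python3 -m pendant '[{"travel":[-0.15,0,0.107],"rot":[0,0,0],"fingers":1},{"travel":[-0.307,0,0.215],"rot":[0,0,0],"fingers":1},{"travel":[-0.307,0,0.215],"rot":[0,0,0],"fingers":1},{"travel":[-0.307,0,0.215],"rot":[0,0,0],"fingers":1}]'
python3 wr.py 2; python3 - <<'E'
from h import *
s=env.get_state();print(np.round(s['joint_pos'],3), s['clock'],pose()[0])
T=np.array([.4787,-.2048,.0595])+6e-3*N
plan([(T,RG)])
E
```

```text
clock: 2.75
tcp_pos: [0.56, -0.2226, 0.1135]
orientation: [-0.034, 0.947, -0.102, -0.303]
wrist_force: [-0.3, 0.6, -0.1]
finger_gap: 0.0856
grip_force: 0.0
clock: 3.15
tcp_pos: [0.5193, -0.2139, 0.1205]
orientation: [-0.032, 0.949, -0.103, -0.298]
wrist_force: [0.7, -0.2, 1.3]
finger_gap: 0.0856
grip_force: 0.0
[(0.95, array([273., 230.]))]
slope deg along RX, RY [34.95  0.07] z at T0 0.0865 12276 12395
rect in slope (-385.2001647949219, 98.5956039428711) (99.1866683959961, 60.27261734008789) 0.07953428477048874 n 357.6105070508403
face centre [ 0.4879 -0.2068  0.072 ] underside [ 0.4789 -0.2049  0.0589]
[-0.462  0.866  0.479  1.778 -0.141  2.937] 3.25 [ 0.5201693  -0.21385217  0.11905202]
travel [-0.007 -0.     0.559] rot [ 0.    -0.003 -0.001] rows>= 2
```

```bash

python3 -m pendant '[{"travel":[-0.007,0,0.19],"rot":[0,-0.003,0],"fingers":1},{"travel":[-0.007,0,0.38],"rot":[0,-0.003,0],"fingers":1},{"travel":[-0.007,0,0.5],"rot":[0,-0.003,0],"fingers":1},{"travel":[-0.007,0,0.55],"rot":[0,-0.003,0],"fingers":1},{"travel":[-0.007,0,0.55],"rot":[0,-0.003,0],"fingers":1}]' 20
python3 wr.py 3
python3 -m pendant '[{"travel":[0,0,0],"rot":[0,0,0],"fingers":0.3},{"travel":[0,0,0],"rot":[0,0,0],"fingers":0.3},{"travel":[0,0,0],"rot":[0,0,0],"fingers":0.2},{"travel":[0,0,0],"rot":[0,0,0],"fingers":0.1},{"travel":[0,0,0],"rot":[0,0,0],"fingers":0.1}]' 20
```

```text
clock: 3.75
tcp_pos: [0.4816, -0.2047, 0.0633]
orientation: [-0.033, 0.948, -0.102, -0.301]
wrist_force: [0.0, 0.4, 0.8]
finger_gap: 0.0853
grip_force: 0.0
[(0.87, array([273., 269.])), (0.5, array([ 20., 271.]))]
slope deg along RX, RY [35.21  0.09] z at T0 0.0867 22379 22993
rect in slope (-390.9382019042969, 98.44657135009766) (60.59476089477539, 88.1415023803711) 89.83322143554688 n 357.6272440828475
face centre [ 0.4925 -0.2077  0.0687] underside [ 0.4835 -0.2057  0.0556]
clock: 4.35
tcp_pos: [0.4821, -0.2048, 0.0639]
orientation: [-0.032, 0.948, -0.101, -0.3]
wrist_force: [4.2, -0.8, 5.1]
finger_gap: 0.0595
grip_force: 22.8
```

View pics/w3.png

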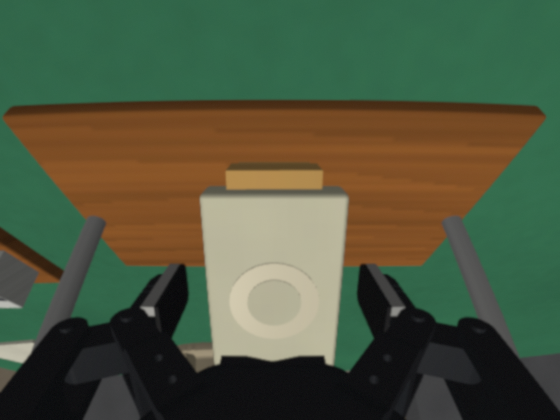

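```bash

python3 -m pendant '[{"travel":[0,0,-0.08],"rot":[0,0,0],"fingers":0.1},{"travel":[0,0,-0.25],"rot":[0,0,0],"fingers":0.1},{"travel":[0,0,-0.4],"rot":[0,0,0],"fingers":0.1},{"travel":[0,0,-0.54],"rot":[0,0,0],"fingers":0.1},{"travel":[0,0,-0.54],"rot":[0,0,0],"fingers":0.1},{"travel":[0.16,0,-0.65],"rot":[0,0,0],"fingers":0.1},{"travel":[0.31,0,-0.757],"rot":[0,0,0],"fingers":0.1},{"travel":[0.31,0,-0.757],"rot":[0,0,0],"fingers":0.1}]'
python3 -m pendant '[{"travel":[-0.15,0,-0.21],"rot":[0,0,0],"fingers":0.1},{"travel":[-0.34,0,-0.48],"rot":[0,0,0],"fingers":0.1},{"travel":[-0.5,0,-0.72],"rot":[0,0,0],"fingers":0.1},{"travel":[-0.6,0,-0.87],"rot":[0,0,0],"fingers":0.1},{"travel":[-0.6,0,-0.87],"rot":[0,0,0],"fingers":0.1}]'
python3 - <<'E'
from h import *
s=env.get_state();print(np.round(s['joint_pos'],3), s['clock'],pose()[0])
p,r=pose()
J=np.array([.4635,.1795,.045]); P=J+.015*JX+[0,0,.15]
w=(r.inv()*RJ).as_rotvec(); print(np.degrees(w)); rk=lambda a:r*R.from_rotvec(a*w)
Q=lambda a:p+(P-p)*a
plan([(Q(a)+[0,0,.02*(a<.8)],rk(a)) for a in (.25,.5,.75,1)])
for a in (.25,.5,.75): print(Q(a),rk(a).as_matrix()[:,2].round(2))
E
```

```text
clock: 5.15
tcp_pos: [0.563, -0.2221, 0.1135]
orientation: [-0.033, 0.947, -0.101, -0.302]
wrist_force: [0.3, -0.8, -1.0]
finger_gap: 0.0595
grip_force: 22.3
clock: 5.65
tcp_pos: [0.5636, -0.2227, 0.2456]
orientation: [-0.032, 0.948, -0.102, -0.299]
wrist_force: [0.5, -0.7, -1.5]
finger_gap: 0.0594
grip_force: 22.3
[-0.447  0.993  1.042  2.219 -0.133  2.95 ] 5.65 [ 0.56356664 -0.22267054  0.24562968]
[-29.5433093   26.17771242 -93.63726918]
travel [-0.351 -0.806  0.171] rot [-0.123  0.109 -0.39 ] rows>= 3
travel [ 0.066 -0.877  0.186] rot [-0.123  0.109 -0.39 ] rows>= 3
travel [ 0.398 -0.8    0.103] rot [-0.123  0.109 -0.39 ] rows>= 3
travel [ 0.698 -0.572  0.239] rot [-0.123  0.109 -0.39 ] rows>= 3
[ 0.53889311 -0.11839364  0.23297226] [-0.47 -0.   -0.89]
[ 0.51421958 -0.01411673  0.22031484] [-0.32 -0.07 -0.94]
[0.48954605 0.09016017 0.20765742] [-0.15 -0.07 -0.99]
```

```bash

python3 - <<'E'
from h import *
p,r=pose()
J=np.array([.4635,.1795,.045]); P=J+.015*JX+[0,0,.15]
w=(r.inv()*RJ).as_rotvec(); rk=lambda a:r*R.from_rotvec(a*w)
plan([(p+(P-p)*a+[0,0,.05*np.sin(np.pi*a)],rk(a)) for a in (.25,.5,.75,1)])
E
```

```text
travel [-0.424 -0.806  0.066] rot [-0.123  0.109 -0.39 ] rows>= 3
travel [ 0.011 -0.89   0.078] rot [-0.123  0.109 -0.39 ] rows>= 3
travel [ 0.434 -0.783  0.218] rot [-0.123  0.109 -0.39 ] rows>= 3
travel [ 0.716 -0.559  0.365] rot [-0.123  0.109 -0.39 ] rows>= 3
```

```bash

python3 -m pendant '[{"travel":[-0.11,-0.2,0.015],"rot":[-0.03,0.027,-0.1],"fingers":0.1},{"travel":[-0.21,-0.4,0.03],"rot":[-0.06,0.055,-0.2],"fingers":0.1},{"travel":[-0.32,-0.6,0.05],"rot":[-0.09,0.08,-0.29],"fingers":0.1},{"travel":[-0.424,-0.806,0.066],"rot":[-0.123,0.109,-0.39],"fingers":0.1}]'
python3 -m pendant '[{"travel":[0,-0.3,0.025],"rot":[-0.04,0.036,-0.13],"fingers":0.1},{"travel":[0.01,-0.6,0.05],"rot":[-0.08,0.073,-0.26],"fingers":0.1},{"travel":[0.011,-0.89,0.078],"rot":[-0.123,0.109,-0.39],"fingers":0.1},{"travel":[0.011,-0.89,0.078],"rot":[-0.123,0.109,-0.39],"fingers":0.1}]'
python3 -m pendant '[{"travel":[0.14,-0.26,0.07],"rot":[-0.04,0.036,-0.13],"fingers":0.1},{"travel":[0.29,-0.52,0.145],"rot":[-0.08,0.073,-0.26],"fingers":0.1},{"travel":[0.434,-0.783,0.218],"rot":[-0.123,0.109,-0.39],"fingers":0.1},{"travel":[0.434,-0.783,0.218],"rot":[-0.123,0.109,-0.39],"fingers":0.1}]'
python3 - <<'E'
from h import *
s=env.get_state();print(np.round(s['joint_pos'],3), s['clock'],pose()[0])
J=np.array([.4635,.1795,.045]); P=J+.015*JX+[0,0,.15]
plan([(P,RJ)])
E
```

```text
clock: 6.05
tcp_pos: [0.5375, -0.1171, 0.2634]
orientation: [-0.027, 0.964, 0.112, -0.241]
wrist_force: [0.4, 0.8, -1.2]
finger_gap: 0.0596
grip_force: 22.3
clock: 6.45
tcp_pos: [0.5107, -0.0096, 0.2677]
orientation: [-0.02, 0.932, 0.32, -0.167]
wrist_force: [-0.8, 0.2, -1.6]
finger_gap: 0.0599
grip_force: 22.4
clock: 6.85
tcp_pos: [0.4854, 0.093, 0.2387]
orientation: [-0.012, 0.856, 0.51, -0.088]
wrist_force: [0.3, -0.2, -2.0]
finger_gap: 0.0598
grip_force: 22.6
[ 0.061  0.301 -0.015  1.422 -0.059  2.132] 6.85 [0.48543585 0.09300771 0.23868586]
travel [ 0.71  -0.514  0.328] rot [-0.131  0.109 -0.385] rows>= 3
```

```bash

python3 -m pendant '[{"travel":[0.25,-0.17,0.1],"rot":[-0.04,0.036,-0.13],"fingers":0.1},{"travel":[0.5,-0.35,0.2],"rot":[-0.08,0.073,-0.26],"fingers":0.1},{"travel":[0.71,-0.514,0.328],"rot":[-0.131,0.109,-0.385],"fingers":0.1},{"travel":[0.71,-0.514,0.328],"rot":[-0.131,0.109,-0.385],"fingers":0.1},{"travel":[0.71,-0.514,0.328],"rot":[-0.131,0.109,-0.385],"fingers":0.1}]'
cat > jv.py <<'E'
from h import *
import sys
n=sys.argv[1]; c=cam('wrist'); p,r=pose(); im,d=env.read_camera('wrist'); cv2.imwrite(f'pics/{n}.png',im)
C=cloud('wrist',np.ones_like(d,bool),d,c); np.save(f'{n}.npy',C)
J=np.array([.4635,.1795,0]); print('tcp in jig',np.round([(p-J)@JX,(p-J)@JY,p[2]],4), 'tilt',r.as_matrix()[:,2].round(3))
q=np.c_[(C-J)@JX,(C-J)@JY,C[:,2]]*1000
for nm,x0,x1,z0,z1 in [('rail',-175,175,40,50),('base',-180,180,8,16),('stop',50,150,68,85),('jawtop',-160,40,90,102),('tab',-160,40,121,133)]:
    k=(q[:,0]>x0)&(q[:,0]<x1)&(abs(q[:,1])<60)&(q[:,2]>z0)&(q[:,2]<z1)
    if k.sum()>20:
        Q=inl(q[k],8,4); print(nm,len(Q),'min',np.percentile(Q,1,0).round(1),'max',np.percentile(Q,99,0).round(1),'med',np.median(Q,0).round(1),rect(Q/1000))
E
python3 jv.py j1
python3 - <<'E'
from h import *
s=env.get_state();print(np.round(s['joint_pos'],3), s['clock'],pose()[0])
E
```

```text
clock: 7.35
tcp_pos: [0.4685, 0.1912, 0.1957]
orientation: [0.001, 0.741, 0.671, -0.001]
wrist_force: [0.3, 0.1, -1.2]
finger_gap: 0.0595
grip_force: 22.8
tcp in jig [ 0.0121 -0.0039  0.1957] tilt [ 0.001 -0.003 -1.   ]
rail 6050 min [ 27.  -21.   42.9] max [165.8  18.4  46.4] med [117.   -1.5  44.7] (array([96.4, -1.3]), array([141.8,  40.4]), 0.12)
base 7278 min [ 19.6 -45.8   9.7] max [170.1  43.2  13.4] med [101.6 -23.8  11.6] (array([94.9, -1.2]), array([154.5,  90.8]), 0.08)
stop 1158 min [ 66.4 -11.   73.5] max [112.1   8.5  84.8] med [90.5 -2.  75.2] (array([89.2, -1.1]), array([19.8, 46.1]), 89.89)
[ 0.229  0.205 -0.232  1.132 -0.003  1.9  ] 7.4 [0.4697822  0.19099377 0.19646429]
```

View pics/j1.png

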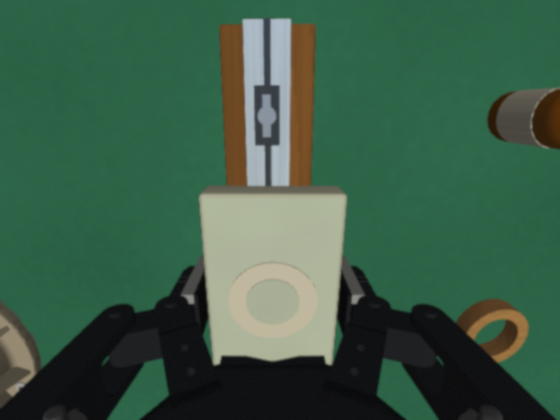

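```bash

python3 - <<'E'
from h import *
C=np.load('j1.npy'); J=np.array([.4635,.1795,0])
q=np.c_[(C-J)@JX,(C-J)@JY,C[:,2]]*1000
k=(q[:,0]>40)&(q[:,0]<130)&(abs(q[:,1]+1.3)<32)&(q[:,2]>38)
q=q[k]
for y0 in range(-28,28,6):
    print(y0,[ (int(np.median(s)) if len(s:=q[(abs(q[:,0]-x)<2)&(q[:,1]>=y0)&(q[:,1]<y0+6),2]) else 0) for x in range(44,130,4)])
im=cv2.imread('pics/j1.png')[10:200,200:340]; cv2.imwrite('pics/j1c.png',cv2.resize(im,None,fx=3,fy=3,interpolation=cv2.INTER_CUBIC))
E
```

```text
-28 [205, 205, 205, 205, 203, 0, 0, 0, 0, 0, 0, 0, 0, 0, 0, 0, 0, 0, 0, 0, 0, 0]
-22 [205, 205, 205, 205, 202, 44, 44, 44, 44, 44, 44, 44, 44, 44, 44, 44, 44, 44, 44, 44, 44, 44]
-16 [205, 205, 205, 205, 202, 44, 44, 45, 45, 45, 45, 44, 45, 45, 45, 45, 45, 44, 44, 44, 44, 44]
-10 [205, 205, 205, 205, 202, 44, 75, 74, 75, 74, 75, 84, 84, 75, 75, 75, 74, 74, 44, 44, 44, 44]
-4 [205, 205, 205, 205, 202, 44, 75, 75, 93, 93, 93, 93, 93, 93, 93, 93, 75, 75, 44, 44, 44, 45]
2 [205, 205, 205, 205, 202, 44, 75, 75, 75, 75, 75, 83, 83, 75, 75, 75, 75, 75, 44, 44, 44, 44]
8 [205, 205, 205, 205, 202, 44, 44, 44, 44, 44, 44, 44, 44, 44, 45, 45, 44, 44, 44, 44, 44, 44]
14 [205, 205, 205, 205, 202, 44, 44, 44, 44, 44, 44, 44, 44, 44, 44, 44, 44, 44, 44, 44, 44, 44]
20 [205, 205, 205, 205, 203, 0, 0, 0, 0, 0, 0, 0, 0, 0, 0, 0, 0, 0, 0, 0, 0, 0]
26 [0, 0, 0, 0, 0, 0, 0, 0, 0, 0, 0, 0, 0, 0, 0, 0, 0, 0, 0, 0, 0, 0]
```

View pics/j1c.png

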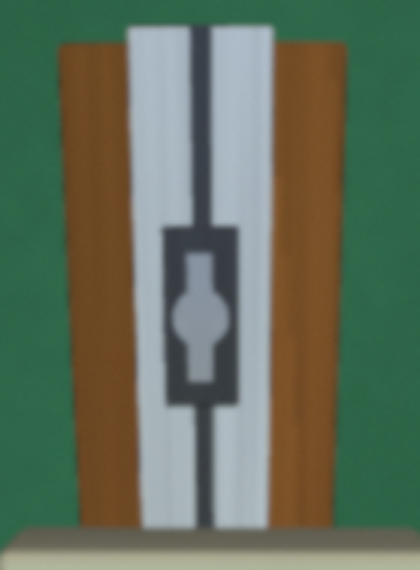

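```bash

python3 - <<'E'
from h import *
C=np.load('j1.npy'); J=np.array([.4635,.1795,0])
q=np.c_[(C-J)@JX,(C-J)@JY,C[:,2]]*1000
def pl(k,n):
    Q=q[k]; a=np.c_[Q[:,:2],np.ones(len(Q))]; s=np.linalg.lstsq(a,Q[:,2],rcond=None)[0]; print(n,len(Q),'tilt deg',np.degrees(np.arctan(s[:2])).round(2),'z at x=12,90',(s@[12,-1,1]).round(2),(s@[90,-1,1]).round(2), 'y',np.percentile(Q[:,1],[.5,50,99.5]).round(1),'x',np.percentile(Q[:,0],[.5,99.5]).round(1))
pl((abs(q[:,2]-205)<3)&(q[:,0]>-10)&(abs(q[:,1])<40),'tile')
pl((abs(q[:,2]-205)<3)&(q[:,0]>40)&(abs(q[:,1])<40),'tile front')
pl((abs(q[:,2]-44.7)<2)&(q[:,0]>30)&(abs(q[:,1])<25),'rail')
pl((abs(q[:,2]-75)<3)&(q[:,0]>30)&(abs(q[:,1])<25),'stop')
E
```

```text
tile 20324 tilt deg [-0.62 -0.18] z at x=12,90 205.65 204.81 y [-34.8  -4.7  30.6] x [-9.4 60.6]
tile front 7227 tilt deg [-1.88 -0.15] z at x=12,90 206.5 203.94 y [-34.5  -5.   24.2] x [40.1 60.8]
rail 5796 tilt deg [-0.03 -0.11] z at x=12,90 44.72 44.68 y [-21.2  -1.5  18.6] x [ 30.8 166.4]
stop 1064 tilt deg [-0.05  0.03] z at x=12,90 75.16 75.09 y [-11.   -2.    8.7] x [ 66.3 112.1]
```

```bash

python3 -m pendant '[{"travel":[-0.075,-0.032,0.1],"rot":[0,0,0],"fingers":0.1},{"travel":[-0.075,-0.032,0.4],"rot":[0,0,0],"fingers":0.1},{"travel":[-0.075,-0.032,0.7],"rot":[0,0,0],"fingers":0.1},{"travel":[-0.075,-0.032,0.9],"rot":[0,0,0],"fingers":0.1},{"travel":[-0.075,-0.032,0.9],"rot":[0,0,0],"fingers":0.1}]'
python3 -m pendant '[{"travel":[0,0,0.12],"rot":[0,0,0],"fingers":0.1},{"travel":[0,0,0.2],"rot":[0,0,0],"fingers":0.1},{"travel":[0,0,0.24],"rot":[0,0,0],"fingers":0.1},{"travel":[0,0,0.24],"rot":[0,0,0],"fingers":0.1},{"travel":[0,0,0.24],"rot":[0,0,0],"fingers":0.1}]'
python3 jv.py j2
python3 - <<'E'
from h import *
C=np.load('j2.npy'); J=np.array([.4635,.1795,0])
q=np.c_[(C-J)@JX,(C-J)@JY,C[:,2]]*1000
k=(q[:,0]>20)&(q[:,0]<52)&(abs(q[:,1])<40)&(abs(q[:,2]-66)<9)
print('tile top',np.median(q[k],0).round(2),np.percentile(q[k],[1,99],axis=0).round(1))
E
```

```text
clock: 7.9
tcp_pos: [0.4642, 0.1813, 0.086]
orientation: [0.0, 0.742, 0.671, -0.002]
wrist_force: [-1.0, -0.6, -2.1]
finger_gap: 0.0597
grip_force: 22.7
clock: 8.4
tcp_pos: [0.4664, 0.1832, 0.061]
orientation: [0.002, 0.741, 0.672, 0.002]
wrist_force: [0.3, -0.4, -1.1]
finger_gap: 0.0593
grip_force: 22.8
tcp in jig [ 0.004  -0.0026  0.061 ] tilt [ 0.005 -0.001 -1.   ]
rail 8661 min [ 50.2 -20.9  43.1] max [128.5  18.6  46.3] med [93.3 -2.9 44.7] (array([89.4, -1. ]), array([40.6, 80.1]), 89.89)
base 13822 min [ -0.3 -45.4   9.9] max [139.2  43.4  13.2] med [94.4 24.1 11.6] (array([24.7, -0.9]), array([ 90.6, 231.6]), 89.79)
stop 6528 min [ 50.2 -29.5  68.5] max [111.8  22.2  84.8] med [84.4 -2.6 75. ] (array([81.3, -3.8]), array([59.4, 62.7]), 89.99)
jawtop 5396 min [ -6.3 -58.8  90.4] max [ 18.   57.4 101.9] med [11.9 29.3 99.1] (array([ 5.2, -0.2]), array([119.3,  26.9]), 89.47)
tab 12507 min [ -2.1 -59.  121.1] max [ 22.1  59.1 132.9] med [ 15.4  -0.6 126.8] (array([8.7, 0. ]), array([120. ,  29.8]), 89.74)
tile top [37.23 -3.82 70.72] [[ 20.4 -32.7  69. ]
 [ 51.8  25.4  72.1]]
```

```bash

python3 -m pendant '[{"travel":[0,-0.02,0.03],"rot":[0,0,0],"fingers":0.1},{"travel":[0,-0.02,0.06],"rot":[0,0,0],"fingers":0.1},{"travel":[0,-0.02,0.065],"rot":[0,0,0],"fingers":0.1},{"travel":[0,-0.02,0.065],"rot":[0,0,0],"fingers":0.1}]'
python3 -m pendant '[{"travel":[0,0,0.006],"rot":[0,0,0],"fingers":0.1},{"travel":[0,0,0.006],"rot":[0,0,0],"fingers":0.1}]'
python3 -m pendant '[{"travel":[0,0,0.006],"rot":[0,0,0],"fingers":0.1},{"travel":[0,0,0.006],"rot":[0,0,0],"fingers":0.1}]'
```

```text
clock: 8.85
tcp_pos: [0.4632, 0.1834, 0.0523]
orientation: [0.002, 0.74, 0.672, 0.001]
wrist_force: [-1.1, 1.0, -0.6]
finger_gap: 0.0599
grip_force: 22.8
clock: 9.05
tcp_pos: [0.4635, 0.1834, 0.0517]
orientation: [0.002, 0.741, 0.672, 0.001]
wrist_force: [0.1, -0.4, -1.5]
finger_gap: 0.0595
grip_force: 22.8
clock: 9.25
tcp_pos: [0.4637, 0.1835, 0.0512]
orientation: [0.002, 0.741, 0.672, 0.001]
wrist_force: [-0.4, 1.2, -0.3]
finger_gap: 0.0596
grip_force: 22.9
```

```bash

for i in 1; do python3 -m pendant '[{"travel":[0,0,0.004],"rot":[0,0,0],"fingers":0.1},{"travel":[0,0,0.004],"rot":[0,0,0],"fingers":0.1}]'; done
python3 -m pendant '[{"travel":[0,0,0.004],"rot":[0,0,0],"fingers":0.1},{"travel":[0,0,0.004],"rot":[0,0,0],"fingers":0.1}]'
python3 jv.py j3 | grep rail
python3 - <<'E'
from h import *
C=np.load('j3.npy'); J=np.array([.4635,.1795,0])
q=np.c_[(C-J)@JX,(C-J)@JY,C[:,2]]*1000
k=(q[:,0]>20)&(q[:,0]<52)&(abs(q[:,1])<40)&(abs(q[:,2]-62)<6)
print('tile top',np.median(q[k],0).round(2),np.percentile(q[k],[1,99],axis=0).round(1))
E
```

```text
clock: 9.45
tcp_pos: [0.4636, 0.1835, 0.051]
orientation: [0.002, 0.741, 0.672, 0.001]
wrist_force: [-2.3, -0.5, 4.2]
finger_gap: 0.0598
grip_force: 23.4
clock: 9.65
tcp_pos: [0.4636, 0.1835, 0.051]
orientation: [0.002, 0.741, 0.672, 0.001]
wrist_force: [-3.2, -1.1, 8.7]
finger_gap: 0.0597
grip_force: 23.9
rail 8777 min [ 11.4 -35.2  43. ] max [125.2  34.   49.2] med [87.6 -0.4 44.7] (array([68.1, -1. ]), array([ 86.9, 115.3]), 89.7)
tile top [37.13 -0.99 60.72] [[ 20.4 -29.9  59.1]
 [ 51.8  28.2  62.1]]
```

```bash

python3 -m pendant '[{"travel":[0,0,-0.003],"rot":[0,0,0],"fingers":0.5},{"travel":[0,0,-0.003],"rot":[0,0,0],"fingers":0.8},{"travel":[0,0,-0.003],"rot":[0,0,0],"fingers":0.9},{"travel":[0,0,-0.003],"rot":[0,0,0],"fingers":0.9},{"travel":[0,0,-0.003],"rot":[0,0,0],"fingers":0.9},{"travel":[0,0,-0.003],"rot":[0,0,0],"fingers":0.9}]'
python3 -m pendant '[{"travel":[0,0,-0.1],"rot":[0,0,0],"fingers":0.9},{"travel":[0,0,-0.4],"rot":[0,0,0],"fingers":0.9},{"travel":[0,0,-0.8],"rot":[0,0,0],"fingers":0.9},{"travel":[0,0,-1],"rot":[0,0,0],"fingers":0.9},{"travel":[0,0,-1],"rot":[0,0,0],"fingers":0.9}]'
python3 jv.py j4
python3 - <<'E'
from h import *
C=np.load('j4.npy'); J=np.array([.4635,.1795,0])
q=np.c_[(C-J)@JX,(C-J)@JY,C[:,2]]*1000
k=(abs(q[:,0])<70)&(abs(q[:,1])<40)&(abs(q[:,2]-61)<3)
print('tile top',np.median(q[k],0).round(2),np.percentile(q[k],[.5,99.5],axis=0).round(1),rect(inl(q[k]/1000,10,.004)))
E
```

```text
clock: 10.3
tcp_pos: [0.4634, 0.1834, 0.0503]
orientation: [0.002, 0.741, 0.672, 0.001]
wrist_force: [0.8, 0.4, -0.5]
finger_gap: 0.0811
grip_force: 0.0
clock: 10.8
tcp_pos: [0.4658, 0.1842, 0.1756]
orientation: [0.004, 0.74, 0.672, 0.005]
wrist_force: [0.4, -0.2, 0.4]
finger_gap: 0.081
grip_force: 0.0
tcp in jig [ 0.0049 -0.0018  0.1756] tilt [ 0.013  0.001 -1.   ]
rail 6797 min [-80.8 -21.   43. ] max [165.8  18.5  47.8] med [119.2  -1.2  44.7] (array([42.2, -1.3]), array([249.7,  51. ]), 2.41)
base 11129 min [-159.2  -45.8    9.8] max [169.5  43.4  13.3] med [ 76.6 -23.8  11.6] (array([ 2.3, -1.1]), array([ 90.8, 338.4]), 89.89)
stop 1318 min [ 66.8 -10.8  73.5] max [111.6   8.6  84.8] med [89.1 -1.1 75.2] (array([89.2, -1.1]), array([19.7, 45.1]), 89.89)
jawtop 979 min [-116.3  -23.1   90.3] max [-97.7  21.9 101.3] med [-103.5   -0.5   95.5] (array([-107.4,   -0.7]), array([45.9, 20.9]), 87.77)
tile top [ 7.47 -1.07 60.85] [[-46.7 -30.6  58.7]
 [ 52.2  28.5  62.7]] (array([ 2.3, -1. ]), array([ 60.1, 100.3]), 89.64)
```

```bash
python3 - <<'E'
from h import *
J=np.array([.4635,.1795,0]); g=lambda x,z:J+x*JX-.0012*JY+[0,0,z]
plan([(g(-.08,.18),RJ),(g(-.158,.18),RJ),(g(-.158,.085),RJ)])
E
```

```text
travel [-0.704  0.009 -0.057] rot [ 0.009 -0.001 -0.005] rows>= 2
travel [-0.65 -0.    0.  ] rot [0. 0. 0.] rows>= 2
travel [0.    0.    0.792] rot [0. 0. 0.] rows>= 2
```

```bash

python3 -m pendant '[{"travel":[-0.3,0,-0.05],"rot":[0.009,0,-0.005],"fingers":-1},{"travel":[-0.6,0.009,-0.057],"rot":[0.009,0,-0.005],"fingers":-1},{"travel":[-0.704,0.009,-0.057],"rot":[0.009,0,-0.005],"fingers":-1},{"travel":[-0.704,0.009,-0.057],"rot":[0.009,0,-0.005],"fingers":-1}]'
python3 -m pendant '[{"travel":[-0.35,0,0],"rot":[0,0,0],"fingers":-1},{"travel":[-0.65,0,0],"rot":[0,0,0],"fingers":-1},{"travel":[-0.65,0,0],"rot":[0,0,0],"fingers":-1},{"travel":[-0.65,0,0],"rot":[0,0,0],"fingers":-1},{"travel":[-0.65,0,0],"rot":[0,0,0],"fingers":-1}]'
python3 jv.py j5
python3 - <<'E'
from h import *
J=np.array([.4635,.1795,0]); g=lambda x,z:J+x*JX-.0012*JY+[0,0,z]
s=env.get_state();print(np.round(s['joint_pos'],3),s['clock'])
plan([(g(-.158,.085),RJ)])
E
```

```text
clock: 11.25
tcp_pos: [0.4551, 0.0982, 0.1766]
orientation: [-0.002, 0.74, 0.673, -0.003]
wrist_force: [-0.6, 0.5, -0.1]
finger_gap: 0.023
grip_force: 0.0
clock: 11.75
tcp_pos: [0.4486, 0.0228, 0.1771]
orientation: [-0.002, 0.738, 0.674, -0.002]
wrist_force: [-0.5, 0.0, 0.4]
finger_gap: -0.0
grip_force: 0.0
tcp in jig [-0.1575  0.0005  0.1771] tilt [-0.006  0.    -1.   ]
rail 3392 min [-161.9  -20.4   43. ] max [-47.8  18.9  46.6] med [-73.2  -0.5  44.7] (array([-105.1,    1.6]), array([116.5,  46.8]), 1.42)
base 6487 min [-166.1  -45.6    9.7] max [14.2 43.7 13.3] med [-75.1 -24.   11.6] (array([-75.7,  -0.9]), array([ 90.5, 185. ]), 89.92)
jawtop 1508 min [-128.7  -23.3   91.6] max [-98.6  21.8  99. ] med [-105.8   -1.2   95.6] (array([-113.7,   -0.8]), array([30.5, 46.3]), 0.01)
tab 1123 min [-119.9  -15.4  122.7] max [-106.7   13.8  128.1] med [-112.9   -0.6  126.4] (array([-113.4,   -0.9]), array([29.8, 13.7]), 89.98)
[-0.128  0.114 -0.391  1.071 -0.     1.533] 11.8
travel [-0.005  0.018  0.768] rot [-0.005  0.     0.001] rows>= 2
```

View pics/j5.png

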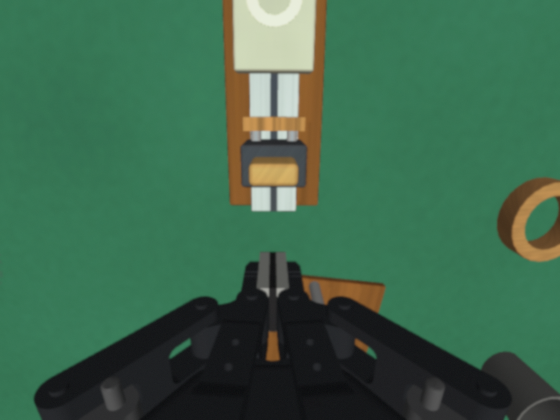

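```bash

python3 -m pendant '[{"travel":[-0.005,0.018,0.3],"rot":[-0.005,0,0],"fingers":-1},{"travel":[-0.005,0.018,0.6],"rot":[-0.005,0,0],"fingers":-1},{"travel":[-0.005,0.018,0.768],"rot":[-0.005,0,0],"fingers":-1},{"travel":[-0.005,0.018,0.768],"rot":[-0.005,0,0],"fingers":-1},{"travel":[-0.005,0.018,0.768],"rot":[-0.005,0,0],"fingers":-1}]'
cat > st.py <<'E'
from h import *
p,r=pose(); s=env.get_state(); J=np.array([.4635,.1795,0]); print('tcp jig mm',(1000*np.array([(p-J)@JX,(p-J)@JY,p[2]])).round(1),'F jig',np.round([s['wrist_force']@JX,s['wrist_force']@JY,s['wrist_force'][2]],1),s['clock'])
E
python3 st.py
python3 -m pendant '[{"travel":[0.05,0,0],"rot":[0,0,0],"fingers":-1},{"travel":[0.09,0,0],"rot":[0,0,0],"fingers":-1},{"travel":[0.12,0,0],"rot":[0,0,0],"fingers":-1},{"travel":[0.14,0,0],"rot":[0,0,0],"fingers":-1},{"travel":[0.16,0,0],"rot":[0,0,0],"fingers":-1},{"travel":[0.18,0,0],"rot":[0,0,0],"fingers":-1},{"travel":[0.2,0,0],"rot":[0,0,0],"fingers":-1},{"travel":[0.2,0,0],"rot":[0,0,0],"fingers":-1}]'
python3 st.py
```

```text
clock: 12.3
tcp_pos: [0.4503, 0.0217, 0.0854]
orientation: [-0.0, 0.738, 0.675, -0.0]
wrist_force: [0.1, -0.0, 1.2]
finger_gap: -0.0
grip_force: 0.0
tcp jig mm [-158.3   -1.3   85.4] F jig [-0.  -0.1  1.2] 12.3
clock: 13.1
tcp_pos: [0.4526, 0.043, 0.0856]
orientation: [0.002, 0.739, 0.673, -0.002]
wrist_force: [-1.8, -8.3, 2.7]
finger_gap: 0.0005
grip_force: 4.1
tcp jig mm [-136.9   -1.6   85.6] F jig [-8.4  1.1  2.7] 13.1
```

```bash

python3 -m pendant '[{"travel":[0.025,0,0],"rot":[0,0,0],"fingers":-1},{"travel":[0.05,0,0],"rot":[0,0,0],"fingers":-1},{"travel":[0.075,0,0],"rot":[0,0,0],"fingers":-1},{"travel":[0.1,0,0],"rot":[0,0,0],"fingers":-1},{"travel":[0.125,0,0],"rot":[0,0,0],"fingers":-1},{"travel":[0.15,0,0],"rot":[0,0,0],"fingers":-1},{"travel":[0.175,0,0],"rot":[0,0,0],"fingers":-1},{"travel":[0.2,0,0],"rot":[0,0,0],"fingers":-1},{"travel":[0.225,0,0],"rot":[0,0,0],"fingers":-1},{"travel":[0.25,0,0],"rot":[0,0,0],"fingers":-1}]'
python3 st.py
python3 jv.py j6
python3 - <<'E'
from h import *
C=np.load('j6.npy'); J=np.array([.4635,.1795,0])
q=np.c_[(C-J)@JX,(C-J)@JY,C[:,2]]*1000
k=(abs(q[:,0])<70)&(abs(q[:,1])<40)&(abs(q[:,2]-61)<3)
print('tile top',np.percentile(q[k],[.5,50,99.5],axis=0).round(1))
E
```

```text
clock: 14.1
tcp_pos: [0.4553, 0.0724, 0.0856]
orientation: [0.002, 0.739, 0.673, -0.002]
wrist_force: [-1.6, -10.4, 4.2]
finger_gap: -0.0003
grip_force: 5.1
tcp jig mm [-107.4   -1.6   85.6] F jig [-10.5   0.7   4.2] 14.1
tcp in jig [-0.1074 -0.0016  0.0856] tilt [-0.    -0.006 -1.   ]
rail 177 min [-67.1 -11.5  43.7] max [-65.5  10.4  49.9] med [-66.6  -0.2  45.1] (array([-66.3,  -0.5]), array([22.1,  1.7]), 89.77)
base 6113 min [-164.9  -45.6    9.7] max [34.4 44.  13.1] med [-63.8 -36.6  11.6] (array([-65.6,  -0.8]), array([ 90.8, 204. ]), 89.9)
jawtop 4100 min [-93.7 -23.2  90.5] max [-66.4  21.8 101.5] med [-72.8  -1.2  95.5] (array([-80.9,  -0.6]), array([46.4, 29.8]), 89.71)
tab 10395 min [-115.5  -43.7  121.1] max [-74.4  38.8 132.8] med [-95.1  -0.5 126. ] (array([-95.3,  -2.6]), array([95.4, 42.7]), 89.44)
tile top [[-66.6 -30.1  58.6]
 [-11.5  -0.7  60.8]
 [ 19.6  28.8  63.2]]
```

View pics/j6.png

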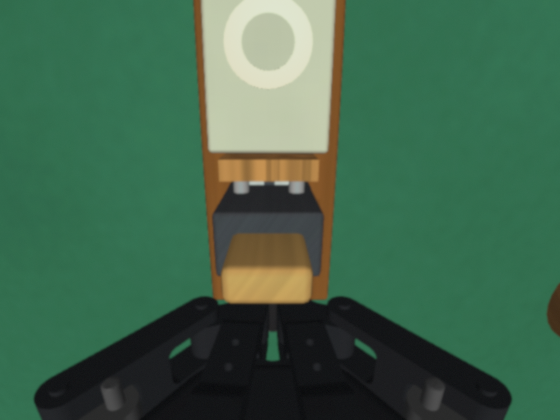

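```bash

python3 -m pendant '[{"travel":[0.013,0,0],"rot":[0,0,0],"fingers":-1},{"travel":[0.026,0,0],"rot":[0,0,0],"fingers":-1},{"travel":[0.039,0,0],"rot":[0,0,0],"fingers":-1},{"travel":[0.052,0,0],"rot":[0,0,0],"fingers":-1},{"travel":[0.065,0,0],"rot":[0,0,0],"fingers":-1},{"travel":[0.078,0,0],"rot":[0,0,0],"fingers":-1},{"travel":[0.09,0,0],"rot":[0,0,0],"fingers":-1},{"travel":[0.1,0,0],"rot":[0,0,0],"fingers":-1},{"travel":[0.11,0,0],"rot":[0,0,0],"fingers":-1},{"travel":[0.11,0,0],"rot":[0,0,0],"fingers":-1}]'
python3 st.py
python3 -m pendant '[{"travel":[0.008,0,0],"rot":[0,0,0],"fingers":-1},{"travel":[0.016,0,0],"rot":[0,0,0],"fingers":-1}]'
python3 st.py
```

```text
clock: 15.15
tcp_pos: [0.4565, 0.0855, 0.0856]
orientation: [0.002, 0.739, 0.673, -0.002]
wrist_force: [-1.1, -10.5, 4.4]
finger_gap: -0.0001
grip_force: 5.0
tcp jig mm [-94.3  -1.7  85.6] F jig [-10.5   0.2   4.4] 15.15
clock: 15.35
tcp_pos: [0.4567, 0.0872, 0.0856]
orientation: [0.003, 0.739, 0.673, -0.002]
wrist_force: [-1.5, -10.4, 4.5]
finger_gap: -0.0002
grip_force: 5.4
tcp jig mm [-92.5  -1.7  85.6] F jig [-10.5   0.6   4.5] 15.35
```

```bash

for i in 1; do
python3 -m pendant '[{"travel":[0.008,0,0],"rot":[0,0,0],"fingers":-1},{"travel":[0.016,0,0],"rot":[0,0,0],"fingers":-1}]' >/dev/null; python3 st.py
python3 -m pendant '[{"travel":[0.008,0,0],"rot":[0,0,0],"fingers":-1},{"travel":[0.008,0,0],"rot":[0,0,0],"fingers":-1}]' >/dev/null; python3 st.py
done
```

```text
tcp jig mm [-90.8  -1.6  85.6] F jig [-12.    1.6   5.4] 15.55
tcp jig mm [-89.9  -1.7  85.6] F jig [-13.3   1.    4.1] 15.75
```

```bash

python3 -m pendant '[{"travel":[0.008,0,0],"rot":[0,0,0],"fingers":-1},{"travel":[0.016,0,0],"rot":[0,0,0],"fingers":-1},{"travel":[0.016,0,0],"rot":[0,0,0],"fingers":-1}]' >/dev/null; python3 st.py
python3 -m pendant '[{"travel":[0.008,0,0],"rot":[0,0,0],"fingers":-1},{"travel":[0.008,0,0],"rot":[0,0,0],"fingers":-1}]' >/dev/null; python3 st.py
```

```text
tcp jig mm [-88.5  -1.7  85.6] F jig [-14.3   0.8   5.9] 16.05
tcp jig mm [-87.7  -1.7  85.6] F jig [-14.9   0.2   4.6] 16.25
```

```bash

python3 -m pendant '[{"travel":[0.01,0,0],"rot":[0,0,0],"fingers":-1},{"travel":[0.01,0,0],"rot":[0,0,0],"fingers":-1},{"travel":[0.01,0,0],"rot":[0,0,0],"fingers":-1}]' >/dev/null; python3 st.py; python3 jv.py j7 | grep -E "jaw|tab"
```

```text
tcp jig mm [-86.8  -1.7  85.7] F jig [-14.   -0.1   5.2] 16.55
jawtop 4098 min [-73.3 -23.3  90.5] max [-45.8  21.8 101.4] med [-52.2  -1.3  95.5] (array([-60.2,  -0.7]), array([46.4, 29.8]), 89.77)
tab 10431 min [-94.8 -43.6 121.2] max [-53.8  38.8 132.8] med [-74.3  -0.9 126. ] (array([-74.6,  -2.9]), array([93.8, 42.9]), 89.68)
```

```bash

python3 - <<'E'
from h import *
J=np.array([.4635,.1795,0])
for n in ('j6','j7'):
    C=np.load(n+'.npy'); q=np.c_[(C-J)@JX,(C-J)@JY,C[:,2]]*1000
    k=(q[:,0]>-75)&(q[:,0]<30)&(abs(q[:,1])<40)&(abs(q[:,2]-61)<2.5)&((q[:,1]<-25)|(q[:,1]>25))
    print(n,'tile top back edge (outside pad)',np.percentile(q[k],[.3,1,3],axis=0)[:,0].round(1))
    k=(abs(q[:,1])<22)&(q[:,2]>68)&(q[:,2]<78)&(q[:,0]>-75)&(q[:,0]<0); print('pad plate top',np.percentile(q[k],[1,5,50,95,99],axis=0)[:,[0,2]].round(1).tolist())
E
python3 -m pendant '[{"travel":[0,0,0],"rot":[0,0,0],"fingers":-1}]' >/dev/null; python3 st.py
```

```text
j6 tile top back edge (outside pad) [-47.  -46.4 -44.8]
pad plate top [[-66.9, 68.3], [-66.8, 69.6], [-54.4, 73.6], [-48.7, 75.6], [-48.5, 77.6]]
j7 tile top back edge (outside pad) [-33.3 -32.5 -30.9]
pad plate top [[-46.4, 68.3], [-46.2, 69.4], [-39.5, 73.6], [-33.7, 75.5], [-33.6, 77.4]]
tcp jig mm [-86.8  -1.7  85.6] F jig [-15.6   0.9   6.2] 16.7
```

```bash

python3 -m pendant '[{"travel":[-0.02,0,0],"rot":[0,0,0],"fingers":-1},{"travel":[-0.08,0,0],"rot":[0,0,0],"fingers":-1},{"travel":[-0.2,0,0],"rot":[0,0,0],"fingers":-1},{"travel":[-0.3,0,0],"rot":[0,0,0],"fingers":-1},{"travel":[-0.3,0,-0.3],"rot":[0,0,0],"fingers":-1},{"travel":[-0.3,0,-0.6],"rot":[0,0,0],"fingers":-1},{"travel":[-0.3,0,-0.9],"rot":[0,0,0],"fingers":-1},{"travel":[-0.3,0,-1],"rot":[0,0,0],"fingers":-1},{"travel":[-0.3,0,-1],"rot":[0,0,0],"fingers":-1},{"travel":[-0.3,0,-1],"rot":[0,0,0],"fingers":-1}]'
python3 st.py; python3 jv.py j8
python3 - <<'E'
from h import *
J=np.array([.4635,.1795,0])
C=np.load('j8.npy'); q=np.c_[(C-J)@JX,(C-J)@JY,C[:,2]]*1000
k=(abs(q[:,0])<90)&(abs(q[:,1])<40)&(abs(q[:,2]-61)<2.5); print('tile',rect(inl(q[k]/1000,10,.004)))
k=(abs(q[:,1])<22)&(q[:,2]>70)&(q[:,2]<77)&(q[:,0]>-75)&(q[:,0]<0); print('pad',np.percentile(q[k],[1,99],axis=0)[:,0].round(1))
E
```

```text
clock: 17.7
tcp_pos: [0.4535, 0.0608, 0.2042]
orientation: [-0.0, 0.739, 0.674, -0.001]
wrist_force: [-0.6, -0.5, 0.3]
finger_gap: 0.0001
grip_force: 0.0
tcp jig mm [-119.1   -0.9  204.2] F jig [-0.5  0.6  0.3] 17.7
tcp in jig [-0.1191 -0.0009  0.2042] tilt [-0.001 -0.001 -1.   ]
rail 3124 min [-161.8  -20.6   43.2] max [-44.9  18.7  46.5] med [-120.1   -0.6   44.8] (array([-103.8,   -1. ]), array([ 40.1, 119.5]), 89.84)
base 6406 min [-165.3  -45.7    9.7] max [61.  43.6 13.4] med [-71.7 -24.9  11.6] (array([-51.8,  -1. ]), array([ 90.9, 232.6]), 89.86)
jawtop 1347 min [-76.1 -23.7  93.3] max [-46.3  21.8  97.1] med [-54.4  -1.6  95.5] (array([-61.3,  -0.9]), array([46.3, 30.1]), 89.96)
tab 950 min [-68.1 -15.7 123. ] max [-53.9  13.9 128. ] med [-60.6  -0.9 126.3] (array([-61. ,  -0.9]), array([30.2, 14.3]), 89.82)
tile (array([ 7. , -0.7]), array([60.4, 81.8]), 89.77)
pad [-42.9 -34.2]
```

View pics/j8.png

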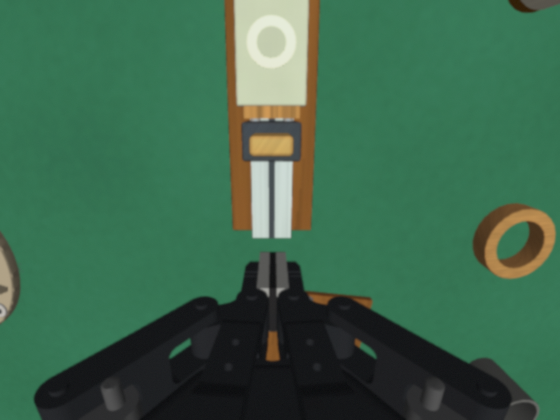

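```bash
python3 -c "
from workcell import env
print(env.hand_in())"
```

```text
the job is handed in; nothing more can be done
None
```

The tile is on the rail, motif up and home against the end stop, clamped by the jaw's pad (about 5–7 N, from push force and pad travel); I handed in at about 17.8 s. The stop block measured 46 mm along the rail and 20 mm across, the reverse of the text, so I used its measured face at x ≈ 66.5 mm.

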